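# Return the coaxial parts to their foam cut-outs

## Robot

A 7-joint arm with a two-finger parallel gripper is mounted at the origin on a cart in front of the work surface, level with it; the furniture and walls round the work are solid. World frame = base frame: x ahead of the robot, y to its left, z up, the work surface at z = 0. Lengths are in m, angles in degrees, forces in N, time in s.
With the tool pointing down it reaches from about 0.425 to 0.825 m from the base axis. Payload 3.6 kg.
Tool frame: the origin (TCP) lies on the mounting face of the last link; the fingertips stand 186 mm ahead of it and the grasp point (between the pads) lies 167 mm ahead of it; z points along the fingers, y is the line along which they close (so a half turn about z gives the same grasp; the last joint's range is limited). The gripper opens to 93 mm and grips with 3 to 60 N. Pads are 15 mm wide; open, the fingers measure 128 mm over their backs; the gripper's body (75 mm by 188 mm) begins 65 mm behind the grasp point.
Start: joints at [-72.221, 35.231, -0.722, 81.555, 0.464, 63.22, -2.315], TCP at [0.215, 0.613, 0.405] pointing down, gripper open.
Joint ranges: [-178.69, 178.69], [-17.37, 117.87], [-77.05, 75.6], [15.02, 138.74], [-78.02, 258.01], [0.78, 113.62], [-162.83, 162.83]. Speed limits (degrees/s): [159.86, 159.86, 180, 180, 180, 180, 180].

## Interface

Orientations are given as a 3x3 rotation matrix whose columns are the frame's x, y, z axes.
In Python, from bench import env, viewer, finish_job gives the robot as it stands (env), with the cameras (viewer) and the job as plain functions.
- The arm moves only by the shell command python3 drive.py 'ROWS' [FORCE]. ROWS is rows parted by semicolons, their numbers by spaces, 1 to 20 of them, each of 7 numbers: dx, dy, dz in m, then a rotation vector rx, ry, rz in degrees, then the finger opening in m; each row is the pose to reach, as a shift and turn from the pose commanded when the command began, along the tool's axes at that moment; what a row does not reach only later rows make up. A row lasts 1/10 s, in which the tool goes at most 0.05 m and 8.59 degrees, less where a joint would pass 70% of its speed; a pose out of reach is approached as far as the arm can. The fingers move at their own pace and stop on an object; FORCE is the grip in N (left out, the last holds). Time passes only in rows, so rows that do not move let the fingers close. It prints the time, the measured TCP pose, the force, the opening and the grip force at its end.
- env.sense(): the state, without advancing time (a new reading comes with each control period).
- viewer.capture(name): name is "scene" or "top" or "wrist"; returns a dict with "image" (384x512x3 uint8, red, green, blue), "mtx" (3x3 intrinsics, pixels), "world_to_cam" (4x4, takes a point from world to camera coordinates). Camera axes: x right, y down, z forward; pixel columns grow to the right and rows downward; lengths in m; the calibration is good to about 2 mm. A picture is of the moment at which its call begins. There is no depth.
- finish_job(): hands the job in; it is judged then, once.
The state is a dict: "time_s": time; "joints": joint angles; "qvel": joint speeds; "effort": joint torques, N m; "ee_pos": TCP position; "eef_rot": TCP orientation; "contact_force": force on the tool from outside, world axes, zero at the start; "wrist_torque": the same for the moment, N m; "grip_width": finger opening in m; "finger_force": force on a finger pad.
Only numpy, scipy, OpenCV 4.12 (cv2) and the standard library are available. Lean on these libraries where they do the work, as an engineer would, in place of code of your own. Each camera call takes 0.05 s, during which the arm holds its last target. There are 200 camera calls.

## Task

Put the four white coaxial parts lying about the bench back in the four black foam pads, each in the grey cut-out made for its length and shape: the long barrel in the longest, the middle-sized adaptor in the second longest, the slim attenuator with the brass thread in the narrow one and the stubby cap in the nearly square one. Each part must lie flat on its side on the floor of its cut-out, clear of the raised rim.

Things in the scene. Friction and masses are not known exactly. Their poses are not given: they have to be found in the camera images.
- long_barrel: white coaxial connector part with a knurled nut at each end, the longest of the four, 80 mm long; a lying round part 17 mm across and 17 mm high. Origin at the middle of its underside; y runs along its length, x across it, z up. Grip it across x, near the middle. Loose on the bench at the start.
- middle_adaptor: white coaxial connector part with a broad ribbed nut at one end, second longest of the four, 49 mm long; a lying round part 20 mm across and 20 mm high. Origin at the middle of its underside; y runs along its length, x across it, z up. Grip it across x, near the middle. Loose on the bench at the start.
- slim_attenuator: white coaxial connector part with a bare brass thread at one end, much the thinnest of the four, 33 mm long (19 mm to -y and 14 mm to +y of the origin); a lying round part 9 mm across and 9 mm high. Origin at the middle of its underside; y runs along its length, x across it, z up. Grip it across x, near the middle. Loose on the bench at the start.
- stubby_cap: white coaxial connector part in the form of a short closed cap, the shortest of the four, 21 mm long; a lying round part 18 mm across and 18 mm high. Origin at the middle of its underside; y runs along its length, x across it, z up. Grip it across x, near the middle. Loose on the bench at the start.
- pad_long: black foam pad fixed to the bench, 57 x 120 mm (x by y), 10 mm high, with a light grey rectangular cut-out 33 x 96 mm in its middle, 3 mm deep (floor 7 mm above the bench): the longest cut-out, for the long barrel. Origin at the middle of its underside; y runs along the cut-out's longer side, z up.
- pad_middle: black foam pad fixed to the bench, 66 x 95 mm (x by y), 10 mm high, with a light grey rectangular cut-out 42 x 71 mm in its middle, 3 mm deep (floor 7 mm above the bench): the second longest cut-out, for the middle-sized adaptor. Origin at the middle of its underside; y runs along the cut-out's longer side, z up.
- pad_slim: black foam pad fixed to the bench, 49 x 73 mm (x by y), 10 mm high, with a light grey rectangular cut-out 25 x 49 mm in its middle, 3 mm deep (floor 7 mm above the bench): the narrowest cut-out, about twice as long as wide, for the slim attenuator. Origin at the middle of its underside; y runs along the cut-out's longer side, z up.
- pad_stubby: black foam pad fixed to the bench, 58 x 62 mm (x by y), 10 mm high, with a light grey rectangular cut-out 34 x 38 mm in its middle, 3 mm deep (floor 7 mm above the bench): the nearly square cut-out, for the stubby cap. Origin at the middle of its underside; y runs along the cut-out's longer side, z up.

How it is judged (in metres and radians):
At the end, for the whole second after the job is handed in: Each of the four parts lies flat (within 0.08 rad) on the floor of the cut-out made for it (underside 5 to 8.4 mm above the bench, so not on the rim), its origin within 16 mm of the pad's centre in plan, released and at rest (horizontal distance between long_barrel and pad_long below 0.016 m and z of long_barrel in the frame of pad_long between 0.005 and 0.0084 m and angle between each of long_barrel, middle_adaptor, slim_attenuator, stubby_cap's own z axis and vertical below 0.08 rad and linear speed of each of long_barrel, middle_adaptor, slim_attenuator, stubby_cap below 0.02 m/s and contact force between each of long_barrel, middle_adaptor, slim_attenuator, stubby_cap and the fingers below 0.05 N and horizontal distance between middle_adaptor and pad_middle below 0.016 m and z of middle_adaptor in the frame of pad_middle between 0.005 and 0.0084 m and horizontal distance between slim_attenuator and pad_slim below 0.016 m and z of slim_attenuator in the frame of pad_slim between 0.005 and 0.0084 m and horizontal distance between stubby_cap and pad_stubby below 0.016 m and z of stubby_cap in the frame of pad_stubby between 0.005 and 0.0084 m); the robot touches nothing.
It also fails if it takes over 93 s, if anything falls off the work surface, if the arm or the gripper's body presses on something with over 40 N, if the wrist force passes 120 N, or if a joint passes its speed limit or range.

## Working session

There is one attempt and no reset: what is moved stays moved. The work goes in short steps, Python scripts to look and compute and a shell command to move; the robot and the scene stay as the last step left them, time stands still between calls to the robot, and variables do not carry over. Pictures are saved under pics/ and viewed, at most 14 in all, crops included, and the job is handed in when it is done.

```bash
ls; mkdir -p pics; python3 - <<'E'
from bench import env, viewer, finish_job
import cv2,numpy as np
s=env.sense();print(s['time_s'],s['ee_pos'],s['eef_rot'],s['grip_width'])
for n in ("scene","top","wrist"):
    c=viewer.capture(n);cv2.imwrite(f"pics/{n}0.png",c["image"][:,:,::-1]);print(n,c["mtx"].round(1).tolist(),np.linalg.inv(c["world_to_cam"]).round(3).tolist())
E
```

```text
bench.py
drive.py
pics
0.0 [0.21466655 0.61319016 0.40359066] [[-9.43849766e-01  3.30373961e-01 -8.15390205e-04]
 [ 3.30374967e-01  9.43846709e-01 -2.40227131e-03]
 [-2.40445285e-05 -2.53676773e-03 -9.99996782e-01]] 0.09276837943247362
scene [[425.3, 0.0, 261.5], [0.0, 425.3, 184.0], [0.0, 0.0, 1.0]] [[0.627, -0.562, 0.539, -0.106], [-0.779, -0.456, 0.431, -0.467], [0.004, -0.69, -0.723, 0.857], [0.0, 0.0, 0.0, 1.0]]
top [[421.5, 0.0, 260.5], [0.0, 421.5, 199.2], [0.0, 0.0, 1.0]] [[-0.029, -0.987, 0.158, 0.285], [-1.0, 0.028, -0.011, 0.009], [0.006, -0.158, -0.987, 1.415], [0.0, 0.0, 0.0, 1.0]]
wrist [[345.9, 0.0, 243.0], [0.0, 345.9, 185.7], [0.0, 0.0, 1.0]] [[0.331, 0.901, 0.282, 0.136], [0.944, -0.315, -0.101, 0.641], [-0.002, 0.299, -0.954, 0.383], [0.0, 0.0, 0.0, 1.0]]
```

View pics/top0.png

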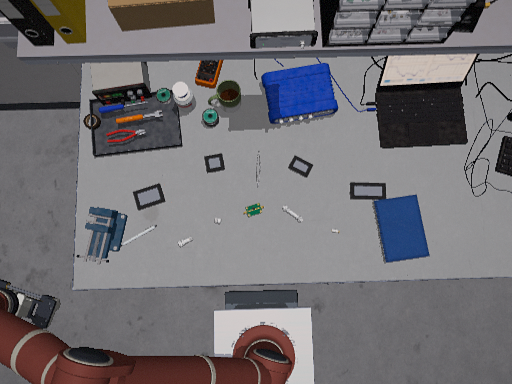

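View pics/scene0.png

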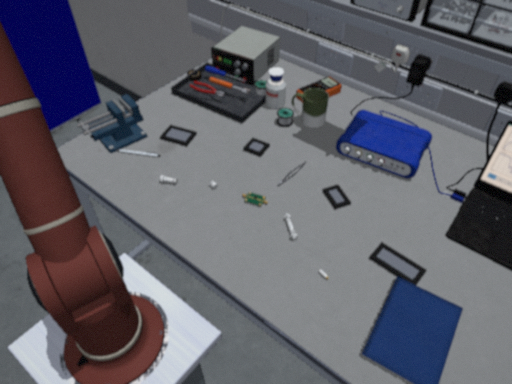

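Top view: pads long (368,191), middle (149,196), slim (301,166), stubby (214,163). Parts: long barrel (291,213), adaptor (185,241), cap (218,221), attenuator (335,231). The scene view shows the same items: pads (397,262), (178,135), (337,196), (256,147), and parts (291,227), (168,180), (213,184), (323,273).

```bash
cat > h.py <<'E'
from bench import env, viewer, finish_job
import cv2,numpy as np
def inv(c): return np.linalg.inv(c["world_to_cam"])
def ray(c,uv):
    T=inv(c);d=T[:3,:3]@np.linalg.solve(c["mtx"],[uv[0],uv[1],1.]);return T[:3,3],d/np.linalg.norm(d)
def plane(c,uv,z):
    o,d=ray(c,uv);return o+d*(z-o[2])/d[2]
def proj(c,p):
    q=c["mtx"]@(c["world_to_cam"]@np.r_[p,1])[:3];return q[:2]/q[2]
def tri(c1,a,c2,b):
    o1,d1=ray(c1,a);o2,d2=ray(c2,b)
    s=np.linalg.lstsq(np.c_[d1,-d2],o2-o1,rcond=None)[0];p,q=o1+s[0]*d1,o2+s[1]*d2
    return (p+q)/2,np.linalg.norm(p-q)
def blob(c,uv,r,kind,thr=None):
    "contour nearest uv of bright ('part') or dark ('pad') pixels in a window of half-size r"
    g=cv2.cvtColor(c["image"],cv2.COLOR_RGB2GRAY);u,v=int(round(uv[0])),int(round(uv[1]))
    x0,y0=max(u-r,0),max(v-r,0);w=g[y0:v+r,x0:u+r];k=4
    w=cv2.resize(w,None,fx=k,fy=k,interpolation=cv2.INTER_CUBIC)
    bg=np.median(w)
    if thr is None: thr=(bg+w.max())/2 if kind=='part' else (bg+w.min())/2
    m=((w>thr) if kind=='part' else (w<thr)).astype(np.uint8)
    cs=cv2.findContours(m,cv2.RETR_EXTERNAL,cv2.CHAIN_APPROX_NONE)[0]
    cs=[q for q in cs if cv2.contourArea(q)>(40 if kind=='part' else 400)]
    q=min(cs,key=lambda q:abs(cv2.pointPolygonTest(q,((u-x0)*k,(v-y0)*k),True)) if cv2.pointPolygonTest(q,((u-x0)*k,(v-y0)*k),True)<0 else 0)
    return (q[:,0,:]+.5)/k-.5+[x0,y0]
def rect(c,cnt,z):
    "min-area rectangle of contour on plane z: centre, long side, short side, yaw of long side (deg)"
    P=np.array([plane(c,p,z)[:2] for p in cnt],np.float32)
    ctr,(a,b),t=cv2.minAreaRect(P*1000)
    if a<b:a,b,t=b,a,t+90
    return np.array(ctr)/1000,a,b,(t+90)%180-90
E
cat > m0.py <<'E'
from h import *
T,S=viewer.capture("top"),viewer.capture("scene")
items={'pad_long':((368,191),(397,262),26,'pad',.01),'pad_middle':((149,196),(178,135),22,'pad',.01),'pad_slim':((301,166),(337,196),18,'pad',.01),'pad_stubby':((214,163),(256,147),16,'pad',.01),
'long':((291,213),(291,227),18,'part',.0085),'middle':((185,241),(168,180),13,'part',.01),'slim':((335,231),(323,273),10,'part',.0045),'stubby':((218,221),(213,184),9,'part',.009)}
for n,(a,b,r,k,z) in items.items():
    ca,cb=blob(T,a,r,k),blob(S,b,r,k)
    ma,mb=[cv2.minAreaRect(q.astype(np.float32))[0] for q in (ca,cb)]
    p,e=tri(T,ma,S,mb)
    for q,c in((ca,T),(cb,S)):
        R=rect(c,q,z);print(n,R[0].round(4),'%.0f x %.0f yaw %.0f'%R[1:],end=' | ')
    print('tri',p.round(4),'gap %.4f'%e)
E
python3 m0.py
```

```text
pad_long [ 0.4983 -0.3808] 149 x 116 yaw 87 | pad_long [ 0.5076 -0.3729] 126 x 94 yaw 87 | tri [ 0.4955 -0.3764  0.0249] gap 0.0007
pad_middle [0.5293 0.3706] 97 x 67 yaw -73 | pad_middle [0.5253 0.3689] 98 x 72 yaw -73 | tri [0.5293 0.3727 0.0051] gap 0.0017
pad_slim [ 0.6202 -0.1445] 73 x 52 yaw 60 | pad_slim [ 0.6161 -0.1463] 76 x 52 yaw 61 | tri [ 0.6214 -0.1448  0.0039] gap 0.0006
pad_stubby [0.6394 0.1489] 64 x 60 yaw -81 | pad_stubby [0.6358 0.1472] 64 x 63 yaw -80 | tri [0.6401 0.1499 0.0052] gap 0.0012
long [ 0.4596 -0.1117] 43 x 8 yaw 54 | long [ 0.4631 -0.1066] 39 x 9 yaw 51 | tri [ 0.4581 -0.1106  0.0166] gap 0.0013
middle [0.3747 0.2531] 38 x 15 yaw -65 | middle [0.3764 0.256 ] 45 x 15 yaw -71 | tri [0.3747 0.2517 0.0162] gap 0.0010
slim [ 0.3979 -0.2513] 19 x 7 yaw 81 | slim [ 0.3989 -0.2478] 23 x 7 yaw 77 | tri [ 0.3969 -0.2497  0.0091] gap 0.0019
stubby [0.4422 0.1359] 12 x 8 yaw -1 | stubby [0.4463 0.1444] 15 x 10 yaw 57 | tri [0.4398 0.1358 0.0198] gap 0.0030
```

```bash
cat >> h.py <<'E'
def to(x,y,zg,yaw):
    "tool-axis shift to put the grasp point at x,y,zg with tool y at yaw (mod 180), tool vertical"
    s=env.sense();R=np.array(s['eef_rot']);p=np.array(s['ee_pos'])
    best=None
    for k in (0,180,-180):
        t=np.radians(yaw+k);Y=np.array([np.cos(t),np.sin(t),0]);Z=np.array([0,0,-1.]);M=np.c_[np.cross(Y,Z),Y,Z]
        rv=np.degrees(cv2.Rodrigues(R.T@M)[0][:,0])
        if best is None or np.linalg.norm(rv)<np.linalg.norm(best): best=rv
    d=R.T@(np.array([x,y,zg+.167])-p)
    print('d',d.round(4),'rv',best.round(1),'| now grasp',(p+R[:,2]*.167).round(4),'yaw %.1f'%np.degrees(np.arctan2(R[1,1],R[0,1])),'j7 %.0f j1 %.0f'%(s['joints'][6],s['joints'][0]),'t %.2f w %.4f F %s'%(s['time_s'],s['grip_width'],np.round(s['contact_force'],1)))
E
python3 -c "
from h import *
to(.5,.25,.26,20)"
```

```text
d [-0.3893 -0.2487 -0.0225] rv [-0.1  0.  50.7] | now grasp [0.2147 0.6132 0.2372] yaw 70.7 j7 -2 j1 -72 t 0.25 w 0.0932 F [ 0.1  0.4 -0.2]
```

```bash
r="-0.389 -0.249 -0.022 -0.1 0 50.7 0.09"; python3 drive.py '-0.389 -0.249 -0.022 -0.1 0 50.7 0.09;-0.389 -0.249 -0.022 -0.1 0 50.7 0.09;-0.389 -0.249 -0.022 -0.1 0 50.7 0.09;-0.389 -0.249 -0.022 -0.1 0 50.7 0.09;-0.389 -0.249 -0.022 -0.1 0 50.7 0.09;-0.389 -0.249 -0.022 -0.1 0 50.7 0.09;-0.389 -0.249 -0.022 -0.1 0 50.7 0.09;-0.389 -0.249 -0.022 -0.1 0 50.7 0.09;-0.389 -0.249 -0.022 -0.1 0 50.7 0.09;-0.389 -0.249 -0.022 -0.1 0 50.7 0.09;-0.389 -0.249 -0.022 -0.1 0 50.7 0.09;-0.389 -0.249 -0.022 -0.1 0 50.7 0.09'
cat > m1.py <<'E'
from h import *
import pickle,sys
W=viewer.capture("wrist");cv2.imwrite("pics/%s.png"%sys.argv[1],W["image"][:,:,::-1]);pickle.dump(W,open("%s.pkl"%sys.argv[1],"wb"))
E
python3 m1.py w1
```

```text
time_s: 1.45
ee_pos: [0.4988, 0.2514, 0.4265]
eef_rot: [[-0.344, 0.939, -0.0], [0.939, 0.344, 0.002], [0.002, 0.0, -1.0]]
contact_force: [-1.6, 0.1, 0.2]
grip_width: 0.0902
finger_force: 0.0
```

View pics/w1.png

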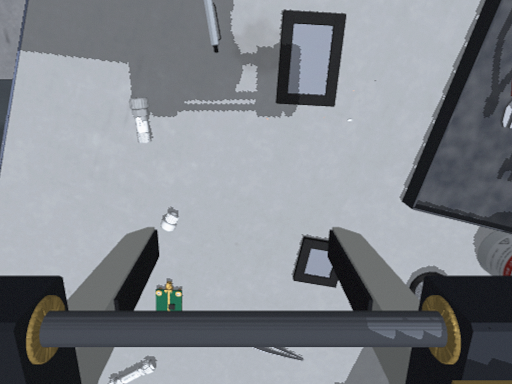

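Wrist view: adaptor at (141,119), cap at (170,219), pad_middle (312,58), pad_stubby (318,262) partly behind a finger; arm shadow next to the adaptor. The fingertips taper.

```bash
python3 - <<'E'
import cv2,numpy as np
i=cv2.imread('pics/w1.png')
a=i[85:155,106:176];b=i[184:254,135:205]
o=np.hstack([cv2.resize(q,(400,400),interpolation=cv2.INTER_NEAREST) for q in(a,b)]);cv2.imwrite('pics/w1c.png',o)
g=cv2.cvtColor(i,cv2.COLOR_BGR2GRAY);print(g[200:236:2,155:190:2])
E
```

```text
[[183 182 182 184 184 182 183 185 181 184 183 183 184 181 184 184 184 185]
 [182 182 184 185 183 183 182 184 184 184 185 183 181 182 183 183 184 185]
 [183 183 182 183 183 182 183 184 184 187 185 185 186 184 184 183 184 184]
 [182 182 184 183 183 185 184 186 166 187 184 185 185 185 183 185 183 183]
 [185 185 184 185 183 185 190 124 113 161 187 185 185 182 184 184 182 183]
 [185 186 184 186 184 184 152 115 118 116 126 133 187 183 183 183 182 181]
 [185 186 183 184 184 185 156 108 121 138 112 112 186 183 182 182 180 181]
 [183 185 183 185 189 132 199 180 147 175 175 110 187 183 183 180 181 182]
 [183 184 184 186 109 131 203 235 239 229 154 110 174 183 184 183 181 182]
 [184 185 183 190 101 159 230 244 250 241 246 218 184 182 185 183 182 183]
 [184 183 183 167 145 151 246 241 241 242 239 214 183 181 183 183 184 182]
 [183 183 185 159 204 198 180 252 245 243 235 177 184 184 183 183 183 185]
 [184 184 183 178 230 246 244 215 178 147 122 173 185 184 183 184 184 184]
 [186 183 184 180 240 247 250 251 247 225 175 183 184 183 182 183 184 184]
 [183 186 183 179 232 252 250 250 244 222 171 184 182 184 183 184 183 183]
 [ 43 146 184 183 180 203 242 249 231 189 184 183 182 183 183 184 185 183]
 [ 18 111 186 184 183 185 180 180 180 182 184 184 183 183 184 183 183 184]
 [ 17  86 188 183 183 182 182 180 184 184 185 186 182 182 184 184 182 181]]
```

View pics/w1c.png

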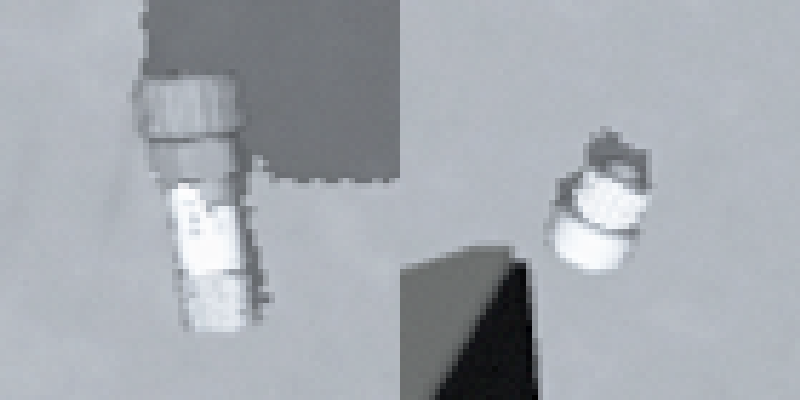

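Left crop: adaptor axis from (139.6,98.7) at the nut end to (144,142.8). Right crop: cap axis from (168.6,230.9) to (173.9,212.9), with its shadow above.

```bash
python3 - <<'E'
from h import *
import pickle
W=pickle.load(open('w1.pkl','rb'))
for n,a,b,z in(('middle',(139.6,98.7),(144,142.8),.01),('stubby',(168.6,230.9),(173.9,212.9),.009)):
    A,B=plane(W,a,z),plane(W,b,z);d=B-A;print(n,((A+B)/2).round(4),'len %.4f yaw %.1f'%(np.linalg.norm(d),np.degrees(np.arctan2(d[1],d[0]))))
for n,uv,r in(('pad_middle',(312,58),60),('pad_stubby',(316,262),36)):
    q=blob(W,uv,r,'pad',60);print(n,rect(W,q,.01))
# cut-out interiors
g=cv2.cvtColor(W["image"],cv2.COLOR_RGB2GRAY)
for n,uv in(('pad_middle',(312,58)),('pad_stubby',(318,262))):
    m=np.zeros((386,514),np.uint8);cv2.floodFill(g.copy(),m,uv,1,70,70,4|cv2.FLOODFILL_MASK_ONLY|cv2.FLOODFILL_FIXED_RANGE)
    c=max(cv2.findContours(m[1:-1,1:-1],cv2.RETR_EXTERNAL,cv2.CHAIN_APPROX_NONE)[0],key=len)[:,0,:];print(n,'cut',rect(W,c,.007))
to(.38,.255,.10,22)
E
```

```text
middle [0.3793 0.2473 0.01  ] len 0.0494 yaw -69.1
stubby [0.4458 0.1395 0.009 ] len 0.0255 yaw 91.6
pad_middle (array([0.53142377, 0.37254938]), 94.19222259521484, 65.72892761230469, -72.90262031555176)
pad_stubby (array([0.64642706, 0.14712428]), 100.99296569824219, 76.07071685791016, -64.6201114654541)
pad_middle cut (array([0.53219495, 0.37284988]), 71.05982208251953, 42.200653076171875, -72.8134765625)
pad_stubby cut (array([0.64314154, 0.14967729]), 37.09005355834961, 34.37163543701172, -80.58994102478027)
d [ 0.0432 -0.1102  0.1595] rv [ 0.  -0.1 -1.8] | now grasp [0.4983 0.2525 0.2594] yaw 20.2 j7 -1 j1 -39 t 1.50 w 0.0902 F [-0.1  1.  -0.1]
```

```bash
python3 drive.py '0.044 -0.105 0.160 0 0 -0.8 0.06;0.044 -0.105 0.160 0 0 -0.8 0.06;0.044 -0.105 0.160 0 0 -0.8 0.06;0.044 -0.105 0.160 0 0 -0.8 0.06;0.044 -0.105 0.160 0 0 -0.8 0.06;0.044 -0.105 0.160 0 0 -0.8 0.06'; python3 m1.py w2; python3 - <<'E'
from h import *
import pickle
W=pickle.load(open('w2.pkl','rb'));c=proj(W,[.3793,.2473,.01]);print(c)
x,y=[int(v) for v in c]
i=W["image"][:,:,::-1][max(0,y-90):y+90,max(0,x-120):x+120];print(max(0,x-120),max(0,y-90))
cv2.imwrite('pics/w2c.png',cv2.resize(i,None,fx=3,fy=3,interpolation=cv2.INTER_NEAREST))
to(.3793,.2473,.023,20.9)
E
```

```text
time_s: 2.1
ee_pos: [0.3851, 0.2573, 0.2664]
eef_rot: [[-0.359, 0.933, -0.0], [0.933, 0.359, 0.001], [0.001, 0.0, -1.0]]
contact_force: [-0.3, 0.0, -0.0]
grip_width: 0.0603
finger_force: 0.0
[229.66675719 208.19675286]
109 118
d [-0.0067 -0.0106  0.0772] rv [ 0.2 -0.1  0.1] | now grasp [0.387  0.2576 0.1003] yaw 21.0 j7 -3 j1 -44 t 2.15 w 0.0598 F [ 0.4  0.2 -0.1]
```

View pics/w2c.png

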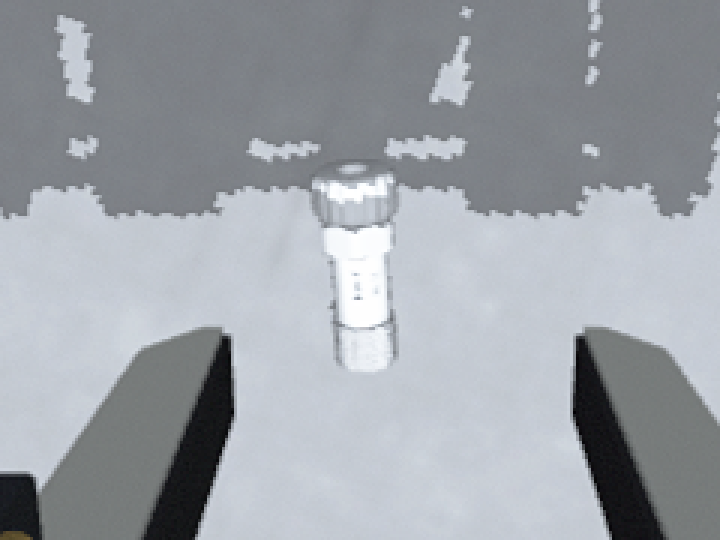

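Nut/collar line at (228.3,194), plain end at (230.7,240.7); the adaptor sits centred between the open fingers.

```bash
python3 - <<'E'
from h import *
import pickle
A,B=[pickle.load(open(f'w{i}.pkl','rb')) for i in(1,2)]
for a,b in(((144,142.8),(230.7,240.7)),((140.1,109.2),(228.3,194))):print(tri(A,a,B,b),plane(B,b,.01).round(4))
p=plane(B,(109+355/3,118+180/3),.01);q=plane(B,(230.7,240.7),.01);print(p,q,(p+q)/2)
to(.3793,.2473,.023,20.9)
E
```

```text
(array([0.38870441, 0.22493345, 0.01347061]), np.float64(0.00039805495316592304)) [0.3891 0.2231 0.01  ]
(array([0.37458256, 0.25942292, 0.01422328]), np.float64(0.0017441486003564864)) [0.3746 0.2572 0.01  ]
[0.36978663 0.26818073 0.01      ] [0.38911064 0.22309173 0.01      ] [0.37944863 0.24563623 0.01      ]
d [-0.0067 -0.0106  0.0772] rv [ 0.2 -0.1  0.1] | now grasp [0.387  0.2576 0.1003] yaw 21.0 j7 -3 j1 -44 t 2.15 w 0.0598 F [ 0.4  0.2 -0.1]
```

```bash
python3 drive.py '-0.006 -0.011 0.04 0 0 0 0.06;-0.006 -0.011 0.076 0 0 0 0.06;-0.006 -0.011 0.076 0 0 0 0.06;-0.006 -0.011 0.076 0 0 0 0.06;-0.006 -0.011 0.076 0 0 0 0.005;-0.006 -0.011 0.076 0 0 0 0.005;-0.006 -0.011 0.076 0 0 0 0.005;-0.006 -0.011 0.076 0 0 0 0.005;-0.006 -0.011 0.076 0 0 0 0.005;-0.006 -0.011 0.076 0 0 0 0.005' 20; python3 -c "
from h import *
to(.532,.373,.10,17.2)"
```

```text
time_s: 3.15
ee_pos: [0.3781, 0.2462, 0.1908]
eef_rot: [[-0.355, 0.935, 0.001], [0.935, 0.355, 0.001], [0.001, 0.002, -1.0]]
contact_force: [-0.1, 0.4, 2.5]
grip_width: 0.0196
finger_force: 19.5
d [ 0.0639  0.1891 -0.0758] rv [ 0.1 -0.   3.6] | now grasp [0.3783 0.2464 0.0238] yaw 20.8 j7 -0 j1 -40 t 3.15 w 0.0196 F [-0.1  0.4  2.5]
```

```bash
python3 drive.py '0 0 -0.04 0 0 0 0.005;0.03 0.05 -0.06 0 0 2 0.005;0.064 0.189 -0.06 0 0 3.6 0.005;0.064 0.189 -0.06 0 0 3.6 0.005;0.064 0.189 -0.06 0 0 3.6 0.005;0.064 0.189 -0.06 0 0 3.6 0.005;0.064 0.189 -0.06 0 0 3.6 0.005;0.064 0.189 -0.06 0 0 3.6 0.005'; python3 -c "
from h import *
to(.532,.373,.0308,17.2)"; python3 m1.py w3; python3 -c "
from h import *
import pickle
W=pickle.load(open('w3.pkl','rb'));g=cv2.cvtColor(W['image'],cv2.COLOR_RGB2GRAY);print(proj(W,[.532,.373,.007]))"
```

```text
time_s: 3.95
ee_pos: [0.5308, 0.372, 0.25]
eef_rot: [[-0.295, 0.955, -0.002], [0.955, 0.295, -0.001], [-0.0, -0.002, -1.0]]
contact_force: [-0.8, 0.3, 0.1]
grip_width: 0.0196
finger_force: 19.5
d [0.0006 0.0016 0.0522] rv [-0.1  0.  -0. ] | now grasp [0.5305 0.3719 0.083 ] yaw 17.2 j7 -8 j1 -45 t 3.95 w 0.0196 F [-0.8  0.3  0.1]
[245.03073456 203.98872646]
```

View pics/w3.png

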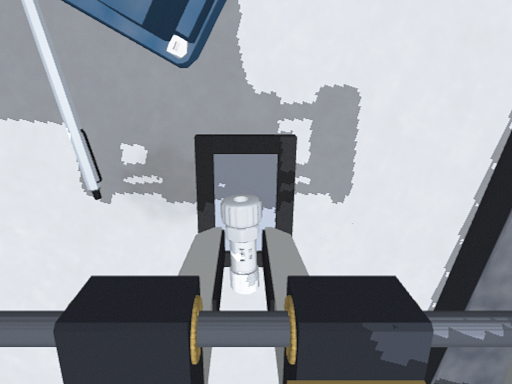

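```bash
python3 -c "
from h import *
import pickle
A,B=[pickle.load(open(f'w{i}.pkl','rb')) for i in(1,3)]
for a,b in(((283,10.5),(195,135)),((346,13),(297,135)),((294.5,25),(213.5,154)),((332,26),(277,154))):print(tri(A,a,B,b))"
python3 drive.py '0.0006 0.0016 0.03 0 0 0 0.005;0.0006 0.0016 0.045 0 0 0 0.005;0.0006 0.0016 0.05 0 0 0 0.005;0.0006 0.0016 0.052 0 0 0 0.005;0.0006 0.0016 0.052 0 0 0 0.005;0.0006 0.0016 0.052 0 0 0 0.005'
```

```text
(array([0.48705057, 0.4083746 , 0.00525343]), np.float64(0.00011017350778469017))
(array([0.54970153, 0.42821912, 0.00801291]), np.float64(0.0001077020677208256))
(array([0.50280988, 0.39974697, 0.00594563]), np.float64(0.0018920675482143262))
(array([0.54166347, 0.41230456, 0.00578924]), np.float64(0.00038777007899656836))
time_s: 4.6
ee_pos: [0.5337, 0.3742, 0.1999]
eef_rot: [[-0.296, 0.955, 0.003], [0.955, 0.296, 0.002], [0.001, 0.003, -1.0]]
contact_force: [0.7, 0.0, 0.3]
grip_width: 0.0196
finger_force: 19.5
```

```bash
python3 drive.py '0 0 0.001 0 0 0 0.005;0 0 0.001 0 0 0 0.005;0 0 0.0015 0 0 0 0.005'; python3 -c "
from h import *
to(.532,.373,.0308,17.2)"
```

```text
time_s: 4.9
ee_pos: [0.5334, 0.3742, 0.1979]
eef_rot: [[-0.296, 0.955, 0.002], [0.955, 0.296, 0.002], [0.001, 0.002, -1.0]]
contact_force: [-1.3, -0.2, 4.1]
grip_width: 0.0196
finger_force: 19.5
d [-0.0007 -0.0017  0.0001] rv [ 0.1 -0.1  0. ] | now grasp [0.5337 0.3744 0.0309] yaw 17.2 j7 -7 j1 -44 t 4.90 w 0.0196 F [-1.3 -0.2  4.1]
```

Floor contact (4 N) at the expected height. I'll release, rise, then view the cap.

```bash
python3 drive.py '0 0 0 0 0 0 0.04;0 0 0 0 0 0 0.04;0 0 0 0 0 0 0.04;0 0 -0.02 0 0 0 0.04;0 0 -0.06 0 0 0 0.05;0 0 -0.11 0 0 0 0.05;0 0 -0.11 0 0 0 0.05'; python3 m1.py w4; python3 -c "
from h import *
to(.446,.139,.13,1.6)"
```

```text
time_s: 5.6
ee_pos: [0.5356, 0.3748, 0.3151]
eef_rot: [[-0.296, 0.955, 0.014], [0.955, 0.295, 0.01], [0.005, 0.016, -1.0]]
contact_force: [1.1, 1.0, 0.3]
grip_width: 0.0499
finger_force: 0.0
d [-0.1987 -0.1542  0.0125] rv [ 0.6 -0.3 15.6] | now grasp [0.5359 0.3754 0.1448] yaw 17.2 j7 -9 j1 -45 t 5.65 w 0.0498 F [ 0.6 -0.3 -0.2]
```

View pics/w4.png

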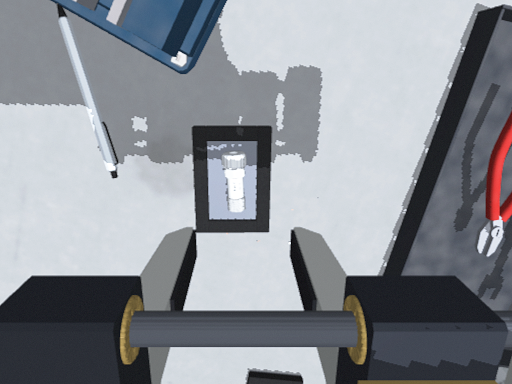

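The adaptor lies inside its cut-out, centred at about (235,182), with the cut-out centre at (231,181).

```bash
python3 drive.py '-0.199 -0.154 0.0125 0.6 -0.3 15.6 0.05;-0.199 -0.154 0.0125 0.6 -0.3 15.6 0.05;-0.199 -0.154 0.0125 0.6 -0.3 15.6 0.05;-0.199 -0.154 0.0125 0.6 -0.3 15.6 0.05;-0.199 -0.154 0.0125 0.6 -0.3 15.6 0.05;-0.199 -0.154 0.0125 0.6 -0.3 15.6 0.05;-0.199 -0.154 0.0125 0.6 -0.3 15.6 0.05'; python3 m1.py w5; python3 - <<'E'
from h import *
import pickle
W=pickle.load(open('w5.pkl','rb'));c=proj(W,[.446,.139,.009]);print(c)
x,y=[int(v) for v in c]
print(x-50,y-50);i=W["image"][:,:,::-1][y-50:y+50,x-50:x+50]
cv2.imwrite('pics/w5c.png',cv2.resize(i,None,fx=6,fy=6,interpolation=cv2.INTER_NEAREST))
to(.446,.139,.023,1.6)
E
```

```text
time_s: 6.35
ee_pos: [0.4445, 0.1372, 0.294]
eef_rot: [[-0.025, 1.0, -0.01], [1.0, 0.025, -0.006], [-0.006, -0.01, -1.0]]
contact_force: [0.4, -0.5, -1.1]
grip_width: 0.0503
finger_force: 0.0
[247.74961446 182.61084594]
197 132
d [0.0007 0.0018 0.1041] rv [-0.5  0.3  0. ] | now grasp [0.4437 0.1379 0.1272] yaw 1.6 j7 -3 j1 -32 t 6.40 w 0.0497 F [ 0.9 -0.2 -0.4]
```

View pics/w5c.png

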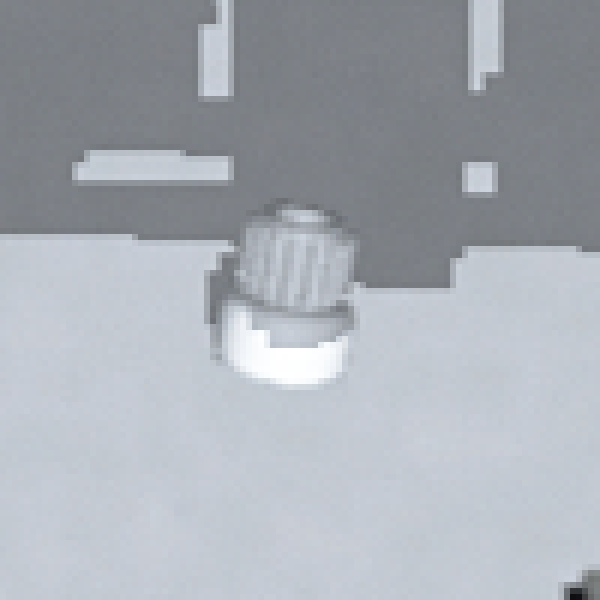

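The cap's axis runs from about (245,196) to (247,168), almost straight up the image and where predicted.

```bash
python3 - <<'E'
from h import *
import pickle
A,B=[pickle.load(open(f'w{i}.pkl','rb')) for i in(1,5)]
for a,b in(((168.6,230.9),(245,196)),((173.9,212.9),(247,168))):print(tri(A,a,B,b),plane(B,b,.009).round(4))
to(.446,.139,.023,-1)
E
```

```text
(array([0.44510094, 0.12683843, 0.00814923]), np.float64(0.0021805396292366224)) [0.4441 0.1276 0.009 ]
(array([0.44506708, 0.14937178, 0.00259515]), np.float64(0.00012673482035287576)) [0.4451 0.151  0.009 ]
d [0.0007 0.0018 0.1041] rv [-0.5  0.3  2.6] | now grasp [0.4437 0.1379 0.1272] yaw 1.6 j7 -3 j1 -32 t 6.40 w 0.0497 F [ 0.9 -0.2 -0.4]
```

```bash
python3 drive.py '0.001 0.001 0.05 -0.5 0.3 1.6 0.05;0.001 0.001 0.09 -0.5 0.3 1.6 0.05;0.001 0.001 0.1035 -0.5 0.3 1.6 0.05;0.001 0.001 0.1035 -0.5 0.3 1.6 0.05;0.001 0.001 0.1035 -0.5 0.3 1.6 0.05;0.001 0.001 0.1035 -0.5 0.3 1.6 0.005;0.001 0.001 0.1035 -0.5 0.3 1.6 0.005;0.001 0.001 0.1035 -0.5 0.3 1.6 0.005;0.001 0.001 0.1035 -0.5 0.3 1.6 0.005;0.001 0.001 0.1035 -0.5 0.3 1.6 0.005' 15; python3 -c "
from h import *
to(.643,.1495,.05,9.4)"
```

```text
time_s: 7.4
ee_pos: [0.4451, 0.1388, 0.1914]
eef_rot: [[-0.0, 1.0, 0.001], [1.0, 0.0, -0.0], [-0.0, 0.001, -1.0]]
contact_force: [-0.8, 0.0, 3.1]
grip_width: 0.0176
finger_force: 15.0
d [ 0.0107  0.1979 -0.0254] rv [ 0.   0.  -9.4] | now grasp [0.4452 0.1388 0.0244] yaw 0.0 j7 2 j1 -27 t 7.40 w 0.0176 F [-0.8  0.   3.1]
```

```bash
python3 drive.py '0 0 -0.04 0 0 0 0.005;0.01 0.05 -0.055 0 0 -5 0.005;0.0107 0.1 -0.055 0 0 -9.4 0.005;0.0107 0.15 -0.055 0 0 -9.4 0.005;0.0107 0.198 -0.055 0 0 -9.4 0.005;0.0107 0.198 -0.04 0 0 -9.4 0.005;0.0107 0.198 -0.025 0 0 -9.4 0.005;0.0107 0.198 -0.015 0 0 -9.4 0.005;0.0107 0.198 -0.01 0 0 -9.4 0.005;0.0107 0.198 -0.01 0 0 -9.4 0.005;0.0107 0.198 -0.01 0 0 -9.4 0.005'; python3 m1.py w6; python3 -c "
from h import *
to(.643,.1495,.0314,9.4)"
```

```text
time_s: 8.5
ee_pos: [0.6427, 0.1497, 0.2015]
eef_rot: [[-0.164, 0.986, 0.0], [0.986, 0.164, -0.0], [-0.0, 0.0, -1.0]]
contact_force: [0.8, 0.2, 0.3]
grip_width: 0.0172
finger_force: 15.0
d [-0.0002 -0.      0.0034] rv [0.1 0.  0. ] | now grasp [0.6432 0.1497 0.0348] yaw 9.4 j7 7 j1 -22 t 8.55 w 0.0176 F [ 0.3  0.1 -0.6]
```

View pics/w6.png

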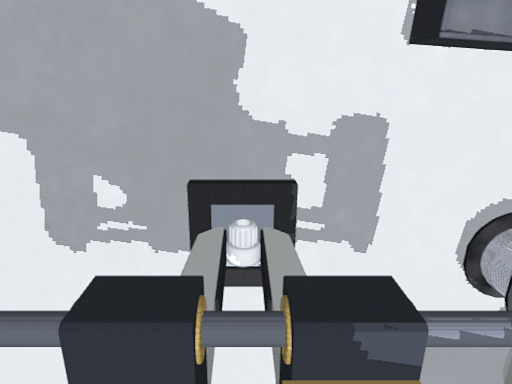

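The cap at (243,240) is held over the cut-out and centred in it. I'll lower it to contact, then release.

```bash
python3 drive.py '0 0 0.002 0 0 0 0.005;0 0 0.003 0 0 0 0.005;0 0 0.0036 0 0 0 0.005;0 0 0.0036 0 0 0 0.005'
```

```text
time_s: 8.95
ee_pos: [0.6432, 0.1495, 0.1985]
eef_rot: [[-0.163, 0.987, 0.001], [0.987, 0.163, 0.0], [-0.0, 0.001, -1.0]]
contact_force: [-2.0, 0.3, 6.0]
grip_width: 0.0173
finger_force: 15.0
```

```bash
python3 drive.py '0 0 0 0 0 0 0.045;0 0 0 0 0 0 0.045;0 0 0 0 0 0 0.045;0 0 -0.02 0 0 0 0.045;0 0 -0.06 0 0 0 0.05;0 0 -0.11 0 0 0 0.05;0 0 -0.11 0 0 0 0.05'; python3 m1.py w7;python3 -c "
from h import *
import pickle
W=pickle.load(open('w7.pkl','rb'))
print(proj(W,[.643,.1495,.007]))
q=blob(W,proj(W,[.643,.1495,.016]),25,'part',225);print(rect(W,q,.016))
to(.5,-.27,.28,-20)"
```

```text
time_s: 9.65
ee_pos: [0.6456, 0.1494, 0.3151]
eef_rot: [[-0.163, 0.986, 0.015], [0.987, 0.163, 0.003], [0.0, 0.016, -1.0]]
contact_force: [1.0, -0.9, 0.5]
grip_width: 0.05
finger_force: 0.0
[233.75483979 178.10029227]
(array([0.64311896, 0.15539529]), 14.186857223510742, 10.386730194091797, 9.070356369018555)
d [-0.3902 -0.2097 -0.1373] rv [ 0.5 -0.1 29.4] | now grasp [0.6459 0.1496 0.1446] yaw 9.4 j7 5 j1 -24 t 9.70 w 0.0501 F [-0.6 -0.3 -0.5]
```

```bash
python3 drive.py '-0.39 -0.21 -0.137 0.5 -0.1 29.4 0.06;-0.39 -0.21 -0.137 0.5 -0.1 29.4 0.06;-0.39 -0.21 -0.137 0.5 -0.1 29.4 0.06;-0.39 -0.21 -0.137 0.5 -0.1 29.4 0.06;-0.39 -0.21 -0.137 0.5 -0.1 29.4 0.06;-0.39 -0.21 -0.137 0.5 -0.1 29.4 0.06;-0.39 -0.21 -0.137 0.5 -0.1 29.4 0.06;-0.39 -0.21 -0.137 0.5 -0.1 29.4 0.06;-0.39 -0.21 -0.137 0.5 -0.1 29.4 0.06;-0.39 -0.21 -0.137 0.5 -0.1 29.4 0.06;-0.39 -0.21 -0.137 0.5 -0.1 29.4 0.06;-0.39 -0.21 -0.137 0.5 -0.1 29.4 0.06;-0.39 -0.21 -0.137 0.5 -0.1 29.4 0.06'; python3 m1.py w8; python3 -c "
from h import *
import pickle
W=pickle.load(open('w8.pkl','rb'))
i=W['image'][:,:,::-1].copy();out=[]
for n,p in(('long',[.461,-.109,.008]),('slim',[.3985,-.25,.004]),('pad_slim',[.62,-.145,.007]),('pad_long',[.503,-.378,.007])):print(n,proj(W,p).round(0))
f=lambda p:[int(v) for v in proj(W,p)]
x,y=f([.461,-.109,.008]);y=max(y,50);a=i[y-50:y+50,x-50:x+50];print(x-50,y-50)
x,y=f([.3985,-.25,.004]);b=i[y-25:y+25,x-25:x+25];print(x-25,y-25)
k=cv2.resize(i,(533,400));k=k[:,:];z=[cv2.resize(q,(400,400),interpolation=cv2.INTER_NEAREST) for q in(a,b)]
cv2.imwrite('pics/w8c.png',np.hstack(z))"
```

```text
time_s: 11.0
ee_pos: [0.5009, -0.2668, 0.4431]
eef_rot: [[0.338, 0.941, -0.01], [0.941, -0.338, 0.002], [-0.002, -0.01, -1.0]]
contact_force: [-0.7, 0.5, 0.9]
grip_width: 0.06
finger_force: 0.0
long [164.  28.]
slim [164. 163.]
pad_slim [312.   8.]
pad_long [276. 227.]
113 0
139 138
```

View pics/w8c.png

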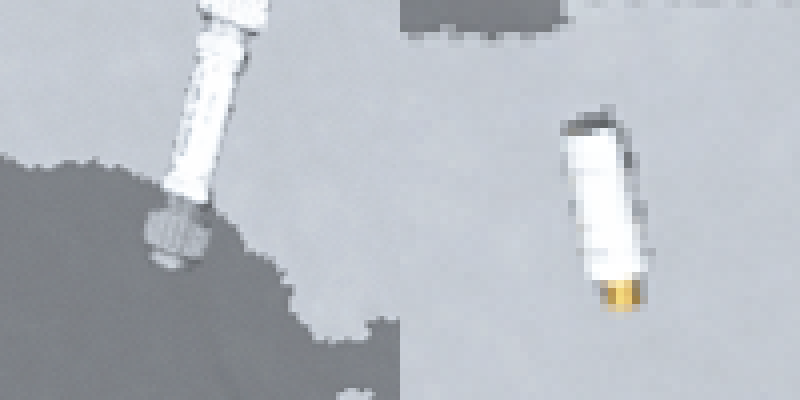

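Left crop: long barrel with its lower end at (156,67) and its upper end at the image edge, about (172,0). Right crop: attenuator from (162.5,152.5) to its brass tip at (167,176.5).

```bash
python3 - <<'E'
from h import *
import pickle
W=pickle.load(open('w8.pkl','rb'))
for n,a,b,z in(('long',(155.8,66.5),(171.5,0.5),.0085),('slim',(162.5,152.5),(167,176.5),.0045)):
    A,B=plane(W,a,z),plane(W,b,z);d=B-A;print(n,A.round(4),B.round(4),((A+B)/2).round(4),'len %.4f yaw %.1f'%(np.linalg.norm(d),np.degrees(np.arctan2(d[1],d[0]))))
g=cv2.cvtColor(W["image"],cv2.COLOR_RGB2GRAY)
for n,uv in(('pad_slim',(312,8)),('pad_long',(276,227))):
    m=np.zeros((386,514),np.uint8);cv2.floodFill(g.copy(),m,uv,1,70,70,4|cv2.FLOODFILL_MASK_ONLY|cv2.FLOODFILL_FIXED_RANGE)
    c=max(cv2.findContours(m[1:-1,1:-1],cv2.RETR_EXTERNAL,cv2.CHAIN_APPROX_NONE)[0],key=len)[:,0,:];print(n,'cut',rect(W,c,.007),g[uv[1],uv[0]])
to(.3983,-.25,.12,-10)
E
```

```text
long [ 0.4365 -0.1427  0.0085] [ 0.4799 -0.0869  0.0085] [ 0.4582 -0.1148  0.0085] len 0.0706 yaw 52.1
slim [ 0.4024 -0.2368  0.0045] [ 0.3953 -0.2669  0.0045] [ 0.3988 -0.2518  0.0045] len 0.0309 yaw -103.2
pad_slim cut (array([ 0.61981268, -0.15241528]), 33.36395263671875, 25.310104370117188, 61.21265411376953) 181
pad_long cut (array([ 0.44547668, -0.45177881]), 783.1432495117188, 342.11688232421875, -19.207130432128906) 56
d [-0.0183 -0.1007  0.1574] rv [-0.6  0.1 -9.7] | now grasp [ 0.4992 -0.2668  0.2764] yaw -19.7 j7 19 j1 8 t 11.05 w 0.0595 F [ 0.5 -0.1 -0. ]
```

```bash
python3 drive.py '-0.018 -0.1 0.157 -0.6 0.1 -6.7 0.04;-0.018 -0.1 0.157 -0.6 0.1 -6.7 0.04;-0.018 -0.1 0.157 -0.6 0.1 -6.7 0.04;-0.018 -0.1 0.157 -0.6 0.1 -6.7 0.04;-0.018 -0.1 0.157 -0.6 0.1 -6.7 0.04;-0.018 -0.1 0.157 -0.6 0.1 -6.7 0.04'; python3 m1.py w9; python3 - <<'E'
from h import *
import pickle
A,B=[pickle.load(open(f'w{i}.pkl','rb')) for i in(8,9)]
q=blob(B,proj(B,[.399,-.252,.0045]),40,'part',225);r=blob(A,(165,164),20,'part',225)
print(rect(B,q,.0045),rect(A,r,.0045))
mr=lambda c:cv2.minAreaRect(c.astype(np.float32))[0]
print(tri(A,mr(r),B,mr(q)))
x,y=[int(v) for v in proj(B,[.399,-.252,.0045])];print(x-50,y-50)
cv2.imwrite('pics/w9c.png',cv2.resize(B['image'][y-50:y+50,x-50:x+50,::-1],(500,500),interpolation=cv2.INTER_NEAREST))
to(.399,-.2518,.0215,-13)
E
```

```text
time_s: 11.65
ee_pos: [0.3993, -0.2518, 0.2885]
eef_rot: [[0.228, 0.974, 0.003], [0.974, -0.228, -0.002], [-0.002, 0.003, -1.0]]
contact_force: [0.8, -0.5, 0.3]
grip_width: 0.0402
finger_force: 0.0
(array([ 0.3976756 , -0.26164725]), 5.7886505126953125, 1.8619945049285889, 1.5475736856460571) (array([ 0.39801187, -0.25049821]), 24.26308822631836, 8.894782066345215, 79.36133575439453)
(array([ 0.4021457 , -0.25037386,  0.02701539]), np.float64(0.00836662636038967))
190 137
d [ 0.0005 -0.0017  0.1008] rv [ 0.3  0.2 -0.2] | now grasp [ 0.4009 -0.253   0.1223] yaw -13.2 j7 36 j1 16 t 11.70 w 0.0400 F [-0.2 -0.4  0.5]
```

View pics/w9c.png

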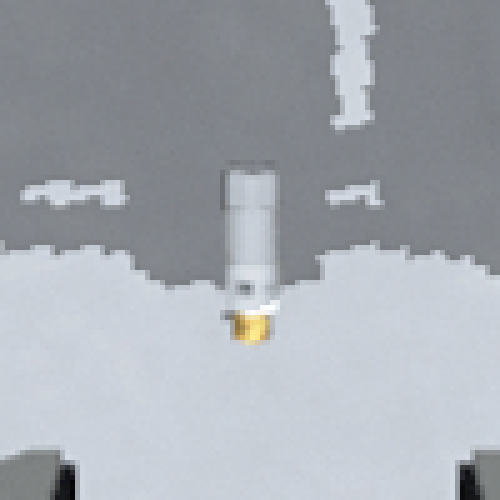

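The attenuator stands upright in the crop, from (240,170) to its brass tip at (240,205.4), centred between the fingers.

```bash
python3 - <<'E'
from h import *
import pickle
A,B=[pickle.load(open(f'w{i}.pkl','rb')) for i in(8,9)]
for a,b in(((162.5,153),(240,170)),((167,176.5),(240.2,205.4))):print(tri(A,a,B,b),plane(B,b,.0045).round(4))
to(.399,-.2518,.0222,-13)
E
python3 drive.py '0.0005 -0.0015 0.05 0.3 0.2 0 0.03;0.0005 -0.0015 0.09 0.3 0.2 0 0.03;0.0005 -0.0015 0.1 0.3 0.2 0 0.03;0.0005 -0.0015 0.1 0.3 0.2 0 0.03;0.0005 -0.0015 0.1 0.3 0.2 0 0.03'; python3 -c "
from h import *
to(.399,-.2518,.0222,-13)"
```

```text
(array([ 0.40186043, -0.23773866,  0.00456129]), np.float64(0.0009218831204423656)) [ 0.4016 -0.2382  0.0045]
(array([ 0.39497879, -0.26713829,  0.00398108]), np.float64(0.0003976896586537623)) [ 0.3949 -0.2671  0.0045]
d [ 0.0005 -0.0017  0.1001] rv [ 0.3  0.2 -0.2] | now grasp [ 0.4009 -0.253   0.1223] yaw -13.2 j7 36 j1 16 t 11.70 w 0.0400 F [-0.2 -0.4  0.5]
time_s: 12.2
ee_pos: [0.3984, -0.2524, 0.1898]
eef_rot: [[0.229, 0.973, 0.001], [0.973, -0.229, 0.0], [0.0, 0.001, -1.0]]
contact_force: [-0.1, 0.1, 0.2]
grip_width: 0.0299
finger_force: 0.0
d [0.0007 0.0004 0.0006] rv [ 0.1 -0.  -0.3] | now grasp [ 0.3986 -0.2524  0.0228] yaw -13.3 j7 41 j1 21 t 12.20 w 0.0299 F [-0.1  0.1  0.2]
```

```bash
python3 drive.py '0.0005 0.0004 0.0006 0 0 0 0.002;0.0005 0.0004 0.0006 0 0 0 0.002;0.0005 0.0004 0.0006 0 0 0 0.002;0.0005 0.0004 0.0006 0 0 0 0.002;0.0005 0.0004 0.0006 0 0 0 0.002;0 0 -0.03 0 0 0 0.002;0 0 -0.07 0 0 0 0.002' 12; python3 -c "
from h import *
to(.622,-.17,.09,-29.5)"
```

```text
time_s: 12.9
ee_pos: [0.3965, -0.2517, 0.2579]
eef_rot: [[0.23, 0.973, -0.007], [0.973, -0.23, 0.004], [0.003, -0.007, -1.0]]
contact_force: [0.5, 0.0, -0.5]
grip_width: 0.0086
finger_force: 12.0
d [ 1.314e-01  2.006e-01 -2.000e-04] rv [-0.4 -0.1 16.2] | now grasp [ 0.3954 -0.2509  0.0909] yaw -13.3 j7 38 j1 17 t 12.90 w 0.0086 F [ 0.5  0.  -0.5]
```

```bash
python3 drive.py '0.131 0.201 0 -0.4 -0.1 16.2 0.002;0.131 0.201 0 -0.4 -0.1 16.2 0.002;0.131 0.201 0 -0.4 -0.1 16.2 0.002;0.131 0.201 0 -0.4 -0.1 16.2 0.002;0.131 0.201 0 -0.4 -0.1 16.2 0.002;0.131 0.201 0 -0.4 -0.1 16.2 0.002;0.131 0.201 0 -0.4 -0.1 16.2 0.002'; python3 m1.py w10; python3 - <<'E'
from h import *
import pickle
W=pickle.load(open('w10.pkl','rb'))
uv=proj(W,[.62,-.145,.007]);print(uv)
for k in((.62,-.145),(.626,-.134),(.614,-.15)):
    u=proj(W,[*k,.007]).astype(int)
    g=cv2.cvtColor(W["image"],cv2.COLOR_RGB2GRAY);m=np.zeros((386,514),np.uint8);cv2.floodFill(g.copy(),m,[int(v) for v in u],1,25,60,4|cv2.FLOODFILL_MASK_ONLY|cv2.FLOODFILL_FIXED_RANGE)
    c=max(cv2.findContours(m[1:-1,1:-1],cv2.RETR_EXTERNAL,cv2.CHAIN_APPROX_NONE)[0],key=len)[:,0,:];print('cut',rect(W,c,.007))
q=blob(W,uv,75,'pad',60);print(rect(W,q,.01))
cv2.imwrite('pics/w10.png',W['image'][:,:,::-1])
to(.62,-.145,.0295,-29.5)
E
```

```text
time_s: 13.6
ee_pos: [0.6228, -0.17, 0.2571]
eef_rot: [[0.491, 0.871, 0.002], [0.871, -0.491, -0.002], [-0.001, 0.002, -1.0]]
contact_force: [-0.2, -0.6, -0.8]
grip_width: 0.0085
finger_force: 12.0
[219.88952827 173.83585619]
cut (array([ 0.62310126, -0.14527995]), 48.292816162109375, 24.738969802856445, 60.51720428466797)
cut (array([ 0.62310126, -0.14527995]), 48.292816162109375, 24.738969802856445, 60.51720428466797)
cut (array([ 0.62310126, -0.14527995]), 48.292816162109375, 24.738969802856445, 60.51720428466797)
(array([ 0.62358081, -0.14490936]), 72.70665740966797, 48.011966705322266, 60.61098861694336)
d [ 0.0222 -0.0146  0.0609] rv [ 0.1  0.1 -0.1] | now grasp [ 0.6219 -0.1718  0.0905] yaw -29.6 j7 6 j1 -2 t 13.65 w 0.0085 F [ 0.3 -1.  -1. ]
```

View pics/w10.png

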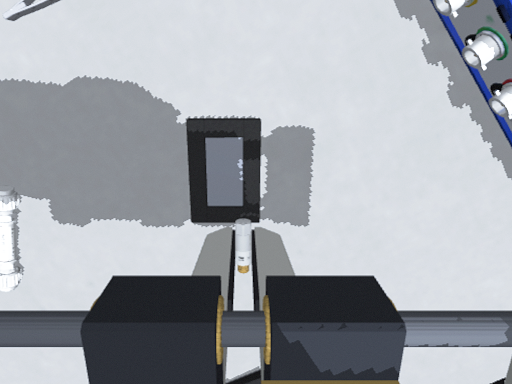

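Pad_slim's cut-out is at (225,172), measured 48 x 25 mm, which fits. The attenuator is held between (243,222) and its brass tip at (243,272).

```bash
python3 - <<'E'
from h import *
import pickle
W=pickle.load(open('w10.pkl','rb'))
a,b=plane(W,(243,222),.073),plane(W,(243,272),.073);print(a,b,(a+b)/2,np.linalg.norm(a-b))
to(.6231,-.1452,.0315,-29.5)
E
```

```text
[ 0.63000158 -0.15914389  0.073     ] [ 0.6156978  -0.18449441  0.073     ] [ 0.62284969 -0.17181915  0.073     ] 0.02910750749490073
d [ 0.0235 -0.0118  0.0589] rv [ 0.1  0.1 -0.1] | now grasp [ 0.6219 -0.1718  0.0905] yaw -29.6 j7 6 j1 -2 t 13.65 w 0.0085 F [ 0.3 -1.  -1. ]
```

```bash
python3 drive.py '0.0235 -0.0115 0.01 0 0 0 0.002;0.0235 -0.0115 0.045 0 0 0 0.002;0.0235 -0.0115 0.055 0 0 0 0.002;0.0235 -0.0115 0.059 0 0 0 0.002;0.0235 -0.0115 0.059 0 0 0 0.002;0.0235 -0.0115 0.059 0 0 0 0.002'; python3 -c "
from h import *
to(.6231,-.1452,.0292,-29.5)"
```

```text
time_s: 14.25
ee_pos: [0.6247, -0.1461, 0.2004]
eef_rot: [[0.494, 0.87, 0.006], [0.87, -0.494, -0.003], [-0.0, 0.007, -1.0]]
contact_force: [0.3, -0.4, -0.7]
grip_width: 0.0083
finger_force: 12.0
d [-0.     -0.0019  0.0042] rv [ 0.4  0.  -0.1] | now grasp [ 0.6256 -0.1467  0.0334] yaw -29.6 j7 6 j1 -3 t 14.25 w 0.0083 F [ 0.3 -0.4 -0.7]
```

```bash
python3 drive.py '0 0 0.001 0 0 0 0.002;0 0 0.0015 0 0 0 0.002;0 0 0.0015 0 0 0 0.002'; python3 -c "
from h import *
to(.6231,-.1452,.0292,-29.5)"
```

```text
time_s: 14.55
ee_pos: [0.6247, -0.1448, 0.1979]
eef_rot: [[0.492, 0.87, 0.004], [0.87, -0.492, -0.002], [0.0, 0.005, -1.0]]
contact_force: [-0.3, 0.1, -0.6]
grip_width: 0.0086
finger_force: 12.0
d [-0.0012 -0.0012  0.0017] rv [ 0.3 -0.   0. ] | now grasp [ 0.6255 -0.1451  0.0309] yaw -29.5 j7 7 j1 -3 t 14.55 w 0.0086 F [-0.3  0.1 -0.6]
```

```bash
python3 drive.py '0 -0.001 0.0008 0.3 0 0 0.002;0 -0.001 0.0014 0.3 0 0 0.002;0 -0.001 0.0014 0.3 0 0 0.002'; python3 -c "
from h import *
to(.6231,-.1452,.0292,-29.5)"
```

```text
time_s: 14.85
ee_pos: [0.6237, -0.1442, 0.196]
eef_rot: [[0.492, 0.87, -0.001], [0.87, -0.492, 0.001], [-0.0, -0.001, -1.0]]
contact_force: [-0.9, -0.3, -0.2]
grip_width: 0.0087
finger_force: 12.0
d [-0.0012 -0.     -0.0002] rv [-0.1  0.   0. ] | now grasp [ 0.6235 -0.1441  0.029 ] yaw -29.5 j7 7 j1 -3 t 14.85 w 0.0087 F [-0.9 -0.3 -0.2]
```

```bash
python3 drive.py '0 0 0.0005 0 0 0 0.002;0 0 0.0007 0 0 0 0.002;0 0 0.0007 0 0 0 0.002'
```

```text
time_s: 15.15
ee_pos: [0.6238, -0.1442, 0.1956]
eef_rot: [[0.492, 0.87, -0.001], [0.87, -0.492, 0.0], [0.0, -0.001, -1.0]]
contact_force: [-0.2, -0.1, 1.5]
grip_width: 0.0087
finger_force: 12.0
```

```bash
python3 drive.py '0 0 -0.0002 0 0 0 0.025;0 0 -0.0002 0 0 0 0.025;0 0 -0.0002 0 0 0 0.025;0 0 -0.02 0 0 0 0.025;0 0 -0.06 0 0 0 0.05;0 0 -0.11 0 0 0 0.05;0 0 -0.11 0 0 0 0.05'; python3 m1.py w11; python3 -c "
from h import *
import pickle
W=pickle.load(open('w11.pkl','rb'))
print(proj(W,[.6231,-.1452,.007]))
q=blob(W,proj(W,[.6231,-.1452,.0115]),30,'part',225);print(rect(W,q,.0115))
to(.461,-.111,.13,-37)"
```

```text
time_s: 15.85
ee_pos: [0.6259, -0.146, 0.3127]
eef_rot: [[0.493, 0.87, 0.013], [0.87, -0.493, -0.004], [0.003, 0.014, -1.0]]
contact_force: [0.1, -0.5, 0.3]
grip_width: 0.0443
finger_force: 0.0
[234.14466314 181.66766352]Traceback (most recent call last):
  File "<string>", line 6, in <module>
    q=blob(W,proj(W,[.6231,-.1452,.0115]),30,'part',225);print(rect(W,q,.0115))
  File "h.py", line 24, in blob
    q=min(cs,key=lambda q:abs(cv2.pointPolygonTest(q,((u-x0)*k,(v-y0)*k),True)) if cv2.pointPolygonTest(q,((u-x0)*k,(v-y0)*k),True)<0 else 0)
ValueError: min() iterable argument is empty
```

```bash
python3 -c "
from h import *
import pickle
W=pickle.load(open('w11.pkl','rb'))
u,v=[int(a) for a in proj(W,[.6231,-.1452,.0115])]
im=W['image'][v-40:v+40,u-30:u+30];g=cv2.cvtColor(im,cv2.COLOR_RGB2GRAY);hsv=cv2.cvtColor(im,cv2.COLOR_RGB2HSV)
print(g[::3,8:52:3])
for n,m in(('brass',hsv[:,:,1]>110),('white',g>195)):
    m[(g<70)]=0
    yx=np.argwhere(m);print(n,len(yx));
    if len(yx):print([plane(W,(u-30+p[1],v-40+p[0]),.0115).round(4)[:2] for p in(yx.min(0),yx.mean(0),yx.max(0))])
to(.461,-.111,.13,-37)"
```

```text
[[ 33  35  30  33  33  32  31  33  34  31  44  48  32  36  34]
 [ 34  33  34  30  34  33  32  31  32  34  39  50  33  32  31]
 [ 33  34  32  36  31  32  33  32  37  31  33  30  32  35  33]
 [ 32  32  26  30  34  34  29  33  27  34  33  43  31  30  35]
 [ 34  35  31 109 106 108 108 108 109 108 103 177 110  31  32]
 [ 32  34  29 113 115 113 114 113 112 113 113 113 116  27  37]
 [ 34  33  27 116 111 112 113 113 113 114 112 112 116  31  32]
 [ 35  31  30 114 113 112 112 110 112 113 113 114 116  33  34]
 [ 30  33  28 115 112 112 149 158 161 123 113 112 118  32  32]
 [ 32  35  33 115 114 114 164 194 194 155 111 114 118  32  35]
 [ 35  33  30 115 111 113 161 193 192 157 113 113 117  35  34]
 [ 33  34  34 116 112 111 158 202 202 153 113 113 117  34  35]
 [ 32  32  32 115 114 111 158 200 200 159 111 111 116  32  34]
 [ 33  34  33 115 113 112 152 201 198 161 110 111 117  30  36]
 [ 30  34  31 115 111 111 159 218 217 170 122 121 115  32  34]
 [ 33  36  30 115 112 112 165 164 220 167 111 112 117  33  31]
 [ 33  34  33 104 111 111 163 215 220 180 110 111 115  34  33]
 [ 35  30  30 106 112 112 118
[... 227 characters left out ...]
1  51  49 152 176 179 178 178 179 177 179 179 151  49  53]
 [ 49  47  49  53  69  71  42  72  32  42  49  49  36  48  50]
 [ 50  48  52  47  52  49  50  48  52  46  52  50  51  55  49]
 [ 49  52  49  48  50  50  51  47  49  51  51  48  50  47  49]
 [ 48  51  48  47  50  50  51  49  49  48  49  50  49  47  49]
 [ 41  39  40  38  40  41  40  41  36  34  37  37  37  35  36]]
brass 21
[array([ 0.6163, -0.1535]), array([ 0.6177, -0.1558]), array([ 0.6186, -0.158 ])]
white 155
[array([ 0.6079, -0.1212]), array([ 0.6134, -0.1494]), array([ 0.6273, -0.1887])]
d [-0.051  -0.1596  0.0111] rv [ 0.4 -0.1  7.5] | now grasp [ 0.6262 -0.1456  0.1424] yaw -29.5 j7 3 j1 -6 t 15.90 w 0.0475 F [-0.4  0.2 -0.5]
```

The attenuator lies centred in its cut-out (part rows 24–54, cut-out rows 12–66). Next is the barrel.

```bash
python3 drive.py '-0.051 -0.16 0.011 0.4 -0.1 7.5 0.05;-0.051 -0.16 0.011 0.4 -0.1 7.5 0.05;-0.051 -0.16 0.011 0.4 -0.1 7.5 0.05;-0.051 -0.16 0.011 0.4 -0.1 7.5 0.05;-0.051 -0.16 0.011 0.4 -0.1 7.5 0.05;-0.051 -0.16 0.011 0.4 -0.1 7.5 0.05'; python3 m1.py w12; python3 - <<'E'
from h import *
import pickle
W=pickle.load(open('w12.pkl','rb'))
x,y=[int(v) for v in proj(W,[.461,-.111,.0085])];print(x,y,x-75,y-75)
cv2.imwrite('pics/w12c.png',cv2.resize(W['image'][y-75:y+75,x-75:x+75,::-1],(600,600),interpolation=cv2.INTER_NEAREST))
to(.461,-.111,.024,-37)
E
```

```text
time_s: 16.5
ee_pos: [0.4603, -0.1099, 0.2944]
eef_rot: [[0.601, 0.799, -0.007], [0.799, -0.601, 0.002], [-0.002, -0.007, -1.0]]
contact_force: [1.0, 0.1, 0.4]
grip_width: 0.0499
finger_force: 0.0
246 186 171 111
d [-0.0005  0.0012  0.1035] rv [-0.3  0.1  0. ] | now grasp [ 0.46   -0.1097  0.1275] yaw -37.0 j7 2 j1 -10 t 16.55 w 0.0499 F [-0.4 -0.1 -0.3]
```

View pics/w12c.png

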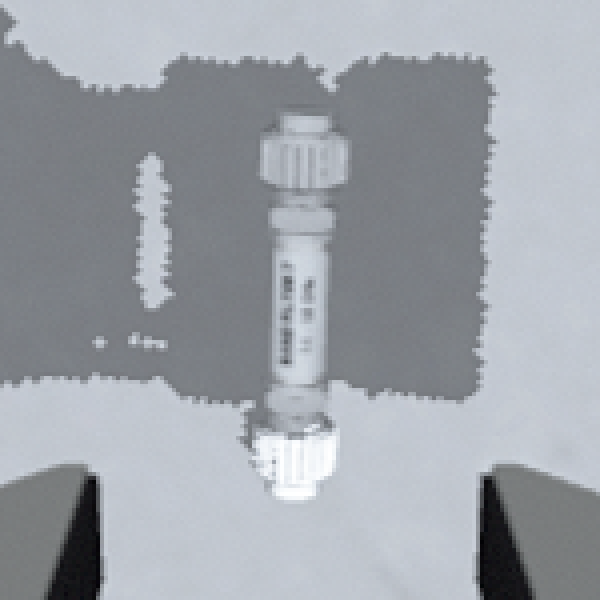

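Barrel ends at (247.2,139) and (244.8,235.5), nearly vertical between the fingers.

```bash
python3 - <<'E'
from h import *
import pickle
A,B=[pickle.load(open(f'w{i}.pkl','rb')) for i in(8,12)]
p,q=plane(B,(247.2,139),.0085),plane(B,(244.8,235.5),.0085);d=p-q
print((p+q)/2,np.linalg.norm(d),np.degrees(np.arctan2(d[1],d[0])),tri(A,(155.8,66.5),B,(244.8,235.5)))
to(*((p+q)/2)[:2],.0235,np.degrees(np.arctan2(d[1],d[0]))-90)
E
```

```text
[ 0.45945032 -0.11258155  0.0085    ] 0.08167145087949423 51.77845731711092 (array([ 0.43648332, -0.14301003,  0.01291732]), np.float64(0.0019821843406061333))
d [-0.0027  0.0009  0.104 ] rv [-0.3  0.1  1.3] | now grasp [ 0.46   -0.1097  0.1275] yaw -37.0 j7 2 j1 -10 t 16.55 w 0.0499 F [-0.4 -0.1 -0.3]
```

```bash
python3 drive.py '-0.0027 0.0009 0.05 -0.3 0.1 1.3 0.05;-0.0027 0.0009 0.09 -0.3 0.1 1.3 0.05;-0.0027 0.0009 0.1042 -0.3 0.1 1.3 0.05;-0.0027 0.0009 0.1042 -0.3 0.1 1.3 0.05;-0.0027 0.0009 0.1042 -0.3 0.1 1.3 0.05;-0.0027 0.0009 0.1042 -0.3 0.1 1.3 0.005;-0.0027 0.0009 0.1042 -0.3 0.1 1.3 0.005;-0.0027 0.0009 0.1042 -0.3 0.1 1.3 0.005;-0.0027 0.0009 0.1042 -0.3 0.1 1.3 0.005;-0.0027 0.0009 0.1042 -0.3 0.1 1.3 0.005' 20; python3 -c "
from h import *
to(.505,-.377,.12,-3)"
```

```text
time_s: 17.55
ee_pos: [0.4579, -0.1123, 0.1907]
eef_rot: [[0.62, 0.785, -0.002], [0.785, -0.62, 0.001], [-0.0, -0.002, -1.0]]
contact_force: [-0.9, 0.5, 1.7]
grip_width: 0.0164
finger_force: 20.0
d [-0.1787  0.2008 -0.0966] rv [ -0.1  -0.  -35.3] | now grasp [ 0.4577 -0.1121  0.0237] yaw -38.3 j7 10 j1 -2 t 17.55 w 0.0164 F [-0.9  0.5  1.7]
```

```bash
python3 drive.py '0 0 -0.04 0 0 0 0.005;-0.02 0.02 -0.09 0 0 -5 0.005;-0.22 0.234 -0.107 0 0 -35.3 0.005;-0.22 0.234 -0.107 0 0 -35.3 0.005;-0.22 0.234 -0.107 0 0 -35.3 0.005;-0.22 0.234 -0.107 0 0 -35.3 0.005;-0.22 0.234 -0.107 0 0 -35.3 0.005;-0.22 0.234 -0.107 0 0 -35.3 0.005;-0.22 0.234 -0.107 0 0 -35.3 0.005;-0.22 0.234 -0.107 0 0 -35.3 0.005;-0.22 0.234 -0.107 0 0 -35.3 0.005'; python3 m1.py w13; python3 - <<'E'
from h import *
import pickle
W=pickle.load(open('w13.pkl','rb'))
g=cv2.cvtColor(W["image"],cv2.COLOR_RGB2GRAY)
for dy in (0,.015,.03,-.02):
    u=[int(v) for v in proj(W,[.505,-.377+dy,.007])]
    m=np.zeros((386,514),np.uint8);cv2.floodFill(g.copy(),m,u,1,25,60,4|cv2.FLOODFILL_MASK_ONLY|cv2.FLOODFILL_FIXED_RANGE)
    c=max(cv2.findContours(m[1:-1,1:-1],cv2.RETR_EXTERNAL,cv2.CHAIN_APPROX_NONE)[0],key=len)[:,0,:];print(u,g[u[1],u[0]],'cut',rect(W,c,.007),c.min(0),c.max(0))
to(.505,-.377,.05,-3)
E
```

```text
time_s: 18.65
ee_pos: [0.5057, -0.4284, 0.2963]
eef_rot: [[0.051, 0.999, -0.003], [0.999, -0.051, 0.004], [0.004, -0.003, -1.0]]
contact_force: [0.0, 0.3, -0.7]
grip_width: 0.0161
finger_force: 20.0
[239, 122] 41 cut (array([ 0.53118243, -0.37090686]), 120.35795593261719, 57.10111999511719, 87.26445770263672) [235  27] [314 188]
[238, 102] 39 cut (array([ 0.53118243, -0.37090686]), 120.35795593261719, 57.10111999511719, 87.26445770263672) [235  27] [314 188]
[236, 82] 63 cut (array([ 0.5310274 , -0.37081961]), 120.52494812011719, 57.49943542480469, 87.26704406738281) [235  27] [314 188]
[240, 148] 43 cut (array([ 0.53118243, -0.37090686]), 120.35795593261719, 57.10111999511719, 87.26445770263672) [235  27] [314 188]
d [ 0.0507 -0.0032  0.0796] rv [-0.2 -0.2  0.1] | now grasp [ 0.5054 -0.4275  0.1294] yaw -2.9 j7 49 j1 28 t 18.70 w 0.0164 F [1.1 0.9 0.1]
```

```bash
python3 - <<'E'
from h import *
import pickle
W=pickle.load(open('w13.pkl','rb'));A=pickle.load(open('w8.pkl','rb'))
def fl(W,p,z):
    g=cv2.cvtColor(W["image"],cv2.COLOR_RGB2GRAY);u=[int(v) for v in proj(W,p)]
    m=np.zeros((386,514),np.uint8);cv2.floodFill(g.copy(),m,u,1,25,60,4|cv2.FLOODFILL_MASK_ONLY|cv2.FLOODFILL_FIXED_RANGE)
    c=max(cv2.findContours(m[1:-1,1:-1],cv2.RETR_EXTERNAL,cv2.CHAIN_APPROX_NONE)[0],key=len)[:,0,:];print(u,g[u[1],u[0]],rect(W,c,z),c.min(0),c.max(0));return c
c=fl(W,[.531,-.371,.007],.007);fl(W,[.508,-.371,.01],.01);d=fl(A,[.531,-.371,.007],.007)
mr=lambda c:cv2.minAreaRect(c.astype(np.float32))[0]
print(tri(A,mr(d),W,mr(c)))
to(.531,-.371,.045,-3)
# held barrel in view
print(proj(W,[.5054,-.4275,.1294-.0152]))
E
```

```text
[272, 113] 142 (array([ 0.44291876, -0.35335492]), 231.87977600097656, 122.99320983886719, -16.360252380371094) [0 0] [295 191]
[242, 115] 38 (array([ 0.53094879, -0.37061801]), 119.01589965820312, 56.464420318603516, 87.26437377929688) [235  27] [314 188]
[295, 216] 176 (array([ 0.53089398, -0.37088892]), 94.17432403564453, 31.67184829711914, 87.22674560546875) [274 180] [310 249]
(array([ 0.5038848 , -0.3284467 ,  0.14822732]), np.float64(0.06546324063139267))
d [0.058  0.0225 0.0846] rv [-0.2 -0.2  0.1] | now grasp [ 0.5054 -0.4275  0.1294] yaw -2.9 j7 49 j1 28 t 18.70 w 0.0164 F [1.1 0.9 0.1]
[242.62020028 246.16098102]
```

Two views agree on pad_long: (0.531, -0.371), yaw 87.2°, sizes matching.

```bash
python3 drive.py '0.045 0.0225 0 -0.2 -0.2 0.2 0.005;0.058 0.0225 0.02 -0.2 -0.2 0.2 0.005;0.058 0.0225 0.06 -0.2 -0.2 0.2 0.005;0.058 0.0225 0.08 -0.2 -0.2 0.2 0.005;0.058 0.0225 0.09 -0.2 -0.2 0.2 0.005;0.058 0.0225 0.095 -0.2 -0.2 0.2 0.005;0.058 0.0225 0.095 -0.2 -0.2 0.2 0.005;0.058 0.0225 0.095 -0.2 -0.2 0.2 0.005'; python3 -c "
from h import *
to(.5309,-.3708,.0307,-2.75)"
```

```text
time_s: 19.5
ee_pos: [0.531, -0.3735, 0.2033]
eef_rot: [[0.056, 0.998, 0.003], [0.998, -0.056, -0.004], [-0.004, 0.003, -1.0]]
contact_force: [-0.4, 0.2, 0.0]
grip_width: 0.0162
finger_force: 20.0
d [ 0.0028 -0.0003  0.0055] rv [ 0.2  0.2 -0.4] | now grasp [ 0.5315 -0.3742  0.0363] yaw -3.2 j7 47 j1 24 t 19.50 w 0.0162 F [-0.4  0.2  0. ]
```

```bash
python3 drive.py '0.0025 0 0.002 0.1 0.1 -0.4 0.005;0.0025 0 0.0035 0.1 0.1 -0.4 0.005;0.0025 0 0.0045 0.1 0.1 -0.4 0.005;0.0025 0 0.0045 0.1 0.1 -0.4 0.005'; python3 -c "
from h import *
to(.5309,-.3708,.0307,-2.75)"
```

```text
time_s: 19.9
ee_pos: [0.5309, -0.3707, 0.1977]
eef_rot: [[0.049, 0.999, -0.0], [0.999, -0.049, -0.001], [-0.001, -0.0, -1.0]]
contact_force: [-0.1, 0.1, 0.9]
grip_width: 0.0163
finger_force: 20.0
d [-0.0001 -0.      0.    ] rv [-0.  0. -0.] | now grasp [ 0.5309 -0.3709  0.0307] yaw -2.8 j7 47 j1 24 t 19.90 w 0.0163 F [-0.1  0.1  0.9]
```

```bash
python3 drive.py '0 0 0.0004 0 0 0 0.005;0 0 0.0004 0 0 0 0.005;0 0 0.0002 0 0 0 0.035;0 0 0 0 0 0 0.035;0 0 0 0 0 0 0.035;0 0 -0.02 0 0 0 0.035;0 0 -0.06 0 0 0 0.05;-0.03 0 -0.11 0 0 0 0.05;-0.06 0 -0.14 0 0 0 0.05;-0.08 0 -0.14 0 0 0 0.05;-0.08 0 -0.14 0 0 0 0.05'; python3 m1.py w14; python3 - <<'E'
from h import *
T=viewer.capture("top");S=viewer.capture("scene")
import pickle
W=pickle.load(open('w14.pkl','rb'))
C={'long':(.5309,-.3708),'middle':(.532,.373),'slim':(.6231,-.1452),'stub':(.643,.1495)}
out=[]
for n,p in C.items():
    u,v=[int(a) for a in proj(T,[*p,.007])];a=T['image'][v-20:v+20,u-20:u+20,::-1]
    u,v=[int(a) for a in proj(S,[*p,.007])];b=S['image'][max(v-20,0):v+20,u-20:u+20,::-1]
    out.append(np.vstack([cv2.resize(q,(150,150),interpolation=cv2.INTER_CUBIC) for q in(a,b)]))
w=cv2.resize(W['image'][:,:,::-1],(400,300))
k=np.hstack(out);o=np.zeros((600,600,3),np.uint8);o[:300]=k;o[300:,:400]=w;cv2.imwrite('pics/fin.png',o)
print(env.sense()['time_s'])
E
```

```text
time_s: 21.0
ee_pos: [0.5249, -0.4545, 0.339]
eef_rot: [[0.054, 0.999, -0.0], [0.999, -0.054, -0.006], [-0.006, 0.0, -1.0]]
contact_force: [-0.6, 0.3, -1.3]
grip_width: 0.05
finger_force: 0.0
21.15
```

View pics/fin.png

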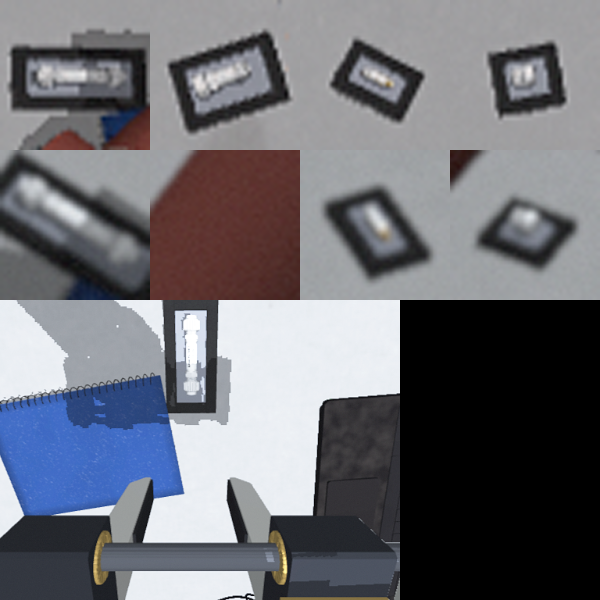

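All four parts lie inside their own cut-outs in the final views: the barrel at (192,355) in the wrist view, the others in the top-view crops. The gripper is clear, so I'm handing in.

```bash
python3 -c "
from bench import env, viewer, finish_job
print(finish_job())"
```

```text
the job is handed in; nothing more can be done
None
```

All four parts are lying in their own cut-outs by the final camera views, and I handed the job in at about 21 s with the gripper clear; the hand-in gave back no verdict.

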